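Hold the recessed reset of the kiln controller

TASK

The annealing kiln's controller has tripped. Lift the lid of the grey controller case by its bar handle until the lid rests open on its stop, then take the long slender stylus out of the wooden rack and push its pin down through the small round hole in the panel so that it holds the hidden reset button fully down. Finish while still gripping the stylus and holding the button down, with the lid still open.

Things in the scene. Friction and masses are not known exactly. Their poses are not given: they have to be found in the camera images.
- lid (a joint): Hinge of the lid of the grey controller case, rad: 0 shut, 1.9 fully open on its stop, leaning back past upright. The lid weighs 0.25 kg and has no spring: let go before it is upright (1.57) it falls shut, past upright it falls onto its stop and rests there.
- lid_handle (a point): Middle of the lid's steel bar handle: round, 10 mm thick, 90 mm long, on two posts 13 mm behind the lid's front edge. Axes: x across the lid to the hinge, y along the bar, z out of the lid's outer face. The gap under the bar is 31 mm; shut, its centre is 118 mm above the bench, the lid's top 82 mm. Pinched across from above it turns between the fingers as the lid swings.
- lid_hinge (a point): Hinge axis of the lid (along this point's y), at the far top edge of the case, 76 mm above the bench. The bar lies 144 mm from it along the lid and 42 mm out along the lid's z. The case is 150 mm deep, 220 mm wide, its rim 75 mm above the bench.
- aperture (a point): Centre of the only hole in the aluminium panel under the lid, on the panel's face, 62 mm above the bench, 13 mm below the case's rim. Round, 14 mm wide, straight down through the 12 mm panel; in the front left quarter (99 mm in front of the hinge, 45 mm left of the middle). z up, x to the back of the case. The white button's top is 24 mm below this point.
- reset_button (a joint): Travel of the hidden button in m: 0 released, 0.005 fully down. It needs 1.5 N to start and 4.5 N to be fully down, and springs back.
- stylus_grip (a point): Middle of the handle of the stylus, hanging upright in either hole of the rack: round dark wooden handle 13 mm thick, 80 mm long; under it a brass flange 22 mm wide, 5 mm thick; then a steel pin 66 mm long (lower 54 mm: 7 mm thick, top 12 mm: 10 mm). z up along the tool. This point is 111 mm above the pin's tip and 127 mm above the bench while in the rack. About 60 g.
- stylus_tip (a point): Tip of the stylus pin, 111 mm below the middle of its handle.
- rack (a point): Middle of the top face of the fixed wooden rack, 82 mm above the bench. Its upper plate is 55 by 150 mm with two 12 mm holes, 42 mm either side of this point along this point's y, where the tools hang by their flanges; its foot is 75 by 170 mm.
- stub_tool_grip (a point): Middle of the handle of the other tool in the rack, with a thick handle (20 mm wide, 55 mm long, its top 142 mm above the bench) and a pin of only 18 mm, too short to reach the button. Not needed.
Not all that is in view belongs to the job. What is shaped like the part that bears stylus_grip but turquoise is not meant.

How it is judged:
On the way, in this order (a step that is already met when the one before it is completed fails the run):
1. the lid is open on its stop (value of joint lid above 1.8 rad), for 0.2 s.
2. the stylus is lifted out of the rack by the gripper (z of stylus_tip in the frame of rack above 0 m and contact force between stylus and the fingers above 1 N), for 0.1 s.
3. the stylus holds the button down through the hole (value of joint reset_button above 0.004 m and horizontal distance between stylus_tip and aperture below 0.008 m and z of stylus_tip in the frame of aperture below -0.02 m), for 0.3 s.
At the end, for the whole second after the job is handed in: The lid rests open (over 1.8 rad), the stylus is still gripped by the fingers with its pin through the hole (tip within 8 mm of the hole's axis and more than 20 mm below the panel's face), and the button is held down by more than 4 of its 5 mm through the last second (all of step 3 and value of joint lid above 1.8 rad and contact force between stylus and the fingers above 1 N); the arm keeps its last pose, push and grip.
It also fails if it takes over 61 s, if anything falls off the work surface, if the arm or the gripper's body presses on something with over 40 N, if the wrist force passes 120 N, or if a joint passes its speed limit or range.

ROBOT

A 6-joint arm with a two-finger parallel gripper is mounted at the origin on a cart in front of the work surface, level with it; the furniture and walls round the work are solid. World frame = base frame: x ahead of the robot, y to its left, z up, the work surface at z = 0. Lengths are in m, angles in rad, forces in N, time in s.
With the tool pointing down it reaches from about 0.325 to 0.775 m from the base axis. Payload 9.3 kg.
Tool frame: the origin (TCP) lies at the very end of the fingers, on their centre line; the grasp point (between the pads) lies 19 mm behind it; z points along the fingers, y is the direction in which the jaws open and shut (so a half turn about z gives the same grasp; the last joint's range is limited). The gripper opens to 85 mm and grips with 20 to 120 N. Pads are 22 mm wide; open, the fingers measure 114 mm over their backs; the gripper's body (76 mm by 85 mm) begins 54 mm behind the grasp point. The pads swing forward as they close: fully open they stand 13 mm farther back than shut.
Start: joints at [1.001, 0.259, 0.021, 1.334, 0, 1.418], TCP at [0.223, 0.503, 0.202] pointing down, gripper open.
Joint ranges: [-3.04, 3.04], [-0.91, 1.82], [-1.04, 1.36], [-1.92, 1.95], [-1.52, 1.45], [-3.14, 3.14]. Speed limits (rad/s): [2.22, 2.22, 2.79, 3.14, 3.14, 3.14].

INTERFACE

Orientations are given as a unit quaternion [w, x, y, z].
In Python, from rig import arm gives the robot as it stands. Calls block until the motion is done:
- arm.move_ptp(position, orientation): joint-space move of the TCP to a pose.
- arm.move_straight(position, ori=None, speed=0.15): straight line of the TCP; ori=None keeps the orientation; speed is the mean speed in m/s.
- arm.move_joints(angles): joint-space move.
- arm.command_gripper(opening, strength=None): finger opening in m; strength is the grip in N (None keeps the last); returns when the fingers have stopped.
- arm.sleep(seconds).
- arm.inverse_kinematics(position, orientation): joint angles nearest the present ones, or None.
- arm.read_state(): the state.
- arm.camera(name): name is "scene" or "side" or "wrist"; returns (picture, depth): 384x512x3 uint8, red, green, blue; 384x512 float32, m along the optical axis (not along the pixel's ray), 0 where there is no reading.
- arm.camera_model(name): a dict with "mtx" (3x3 intrinsics, pixels), "xyz" and "orientation" of the camera in the world; the wrist camera has in their place "mount" (4x4, takes a point from camera to tool coordinates, whose origin is the TCP and whose axes are the flange's). Camera axes: x right, y down, z forward; pixel columns grow to the right and rows downward; lengths in m; the calibration is good to about 2 mm. A picture is of the moment at which its call begins: read the wrist's pose just before it. camera_model takes no time and is no camera call.
A pose or a line that the arm cannot do raises arm.PlanningError and nothing moves.
- arm.sign_off(): hands the job in, once; it reports no verdict.
Trained networks look in the newest picture that a camera, given by its name, has taken for a name from the list of things; names that differ only in an ending like _2 or _b are one class to them, and where a whole thing is asked for, a point or a joint stands for the part that bears it (a point fixed in the world has none). Each returns a list of dicts, best first, with "conf" (0 to 1); they miss things now and then, are a little off and sometimes report something else, mostly with a low value. They report only what shows in the picture. A call takes as long as a camera call. They do not tell look-alikes from the thing itself.
- arm.search_frame(thing, camera): "location" ([row, column] in pixels, amid what is visible of it).
- arm.cut_out(thing, camera): "region" (384x512 bool, what is visible of it) and "location" ([row, column] in pixels, amid what is visible of it).
- arm.spot_point(thing, camera): "location" ([row, column] in pixels: a listed point, or the origin of a listed thing).
The state is a dict: "time": time; "qpos": joint angles; "joint_velocities": joint speeds; "effort": joint torques, N m; "ee_pos": TCP position; "eef_rot": TCP orientation; "wrist_force": force on the tool from outside, world axes, zero at the start; "ft_torque": the same for the moment, N m; "opening": finger opening in m.
Only numpy, scipy, OpenCV 4.12 (cv2) and the standard library are available. Lean on these libraries where they do the work, as an engineer would, in place of code of your own. Each camera call takes 0.05 s, during which the arm holds its last target.

## Working session

There is one attempt and no reset: what is moved stays moved. The work goes in short steps, each a Python script; the robot and the scene stay as the last script left them, time stands still between calls to the robot, and variables do not carry over. Pictures are saved under pics/ and viewed, and the job is handed in when it is done.

```bash
ls; mkdir -p pics; cat > h.py <<'E'
import numpy as np, cv2
from scipy.spatial.transform import Rotation as R
from rig import arm
def q2R(q): return R.from_quat([q[1],q[2],q[3],q[0]]).as_matrix()
def R2q(m):
    a=R.from_matrix(m).as_quat(); return [a[3],a[0],a[1],a[2]]
def campose(name,st=None):
    m=arm.camera_model(name); T=np.eye(4)
    if 'mount' in m:
        A=np.eye(4);A[:3,:3]=q2R(st['eef_rot']);A[:3,3]=st['ee_pos'];T=A@np.array(m['mount'])
    else:
        T[:3,:3]=q2R(m['orientation']);T[:3,3]=m['xyz']
    return np.array(m['mtx']),T
def ray(name,rc,st=None):
    K,T=campose(name,st); d=np.linalg.inv(K)@[rc[1],rc[0],1.]
    return T[:3,3],T[:3,:3]@d   # depth-scaled
def at_z(name,rc,z,st=None):
    o,d=ray(name,rc,st); return o+d*(z-o[2])/d[2]
def at_depth(name,rc,dep,st=None):
    o,d=ray(name,rc,st); return o+d*dep
def save(p,f): cv2.imwrite(f,cv2.cvtColor(p,cv2.COLOR_RGB2BGR))
def proj(name,p,st=None):
    K,T=campose(name,st); c=T[:3,:3].T@(np.array(p)-T[:3,3]); u=K@c; return [u[1]/u[2],u[0]/u[2]]
E
python3 - <<'E'
from h import *
np.set_printoptions(precision=4,suppress=True)
st=arm.read_state(); print(st)
for n in ["scene","side","wrist"]:
    p,d=arm.camera(n); save(p,f'pics/{n}0.png'); np.save(f'{n}_d0.npy',d)
    K,T=campose(n,st); print(n,K,T)
    for t in ["lid_handle","lid_hinge","stylus_grip","rack","stub_tool_grip"]:
        for r in arm.spot_point(t,n):
            rc=r['location']; dd=d[int(np.clip(rc[0],0,383)),int(np.clip(rc[1],0,511))]
            print(n,t,round(r['conf'],2),np.round(rc,1),dd,at_depth(n,rc,dd,st))
E
```

```text
pics
{'time': 0.0, 'qpos': array([1.0014, 0.2592, 0.0207, 1.3337, 0.    , 1.4182]), 'joint_velocities': array([-0.0013,  0.0007, -0.0004,  0.0005, -0.0005, -0.0004]), 'effort': array([  0.0009, -55.5638,  34.4533,   0.0135,  -0.0002,   0.    ]), 'ee_pos': array([0.2225, 0.5026, 0.2012]), 'eef_rot': array([-0.0003,  0.2069,  0.9784, -0.0006]), 'wrist_force': array([ 0.5469, -0.1624, -0.1095]), 'ft_torque': array([ 0.015 ,  0.0346, -0.0324]), 'opening': 0.08568621006351074}
scene [[363.4158   0.     253.4816]
 [  0.     363.4158 192.1698]
 [  0.       0.       1.    ]] [[ 0.5267 -0.5612  0.6385 -0.1074]
 [-0.85   -0.3583  0.3862 -0.4578]
 [ 0.012  -0.7461 -0.6657  0.7655]
 [ 0.      0.      0.      1.    ]]
scene lid_handle 0.88 [180.7 188.3] 1.0034305 [0.4563 0.0941 0.1189]
scene lid_hinge 0.74 [170.3 230.3] 1.100544 [0.5955 0.0507 0.0814]
scene stylus_grip 0.76 [244.3 365.9] 0.9974732 [ 0.6117 -0.386  -0.0016]
scene stylus_grip 0.68 [215.3 322.8] 0.8908809 [ 0.5191 -0.2784  0.1321]
scene stylus_grip 0.61 [233.5 280. ] 0.8339247 [ 0.4039 -0.2214  0.1403]
scene stylus_grip 0.59 [249.1 
[... 656 characters left out ...]
] 1.1490932 [0.6035 0.08   0.0656]
side stylus_grip 0.95 [249.4 238.6] 0.69591147 [ 0.5075 -0.391   0.1079]
side stylus_grip 0.7 [222.7 203.3] 0.7767622 [ 0.4299 -0.303   0.1175]
side stylus_grip 0.62 [211.2 202.6] 0.7716222 [ 0.4285 -0.2994  0.1416]
side stylus_grip 0.58 [215.3 248.9] 0.792556 [ 0.5223 -0.2802  0.1268]
side rack 0.87 [223.  251.1] 0.79525733 [ 0.5273 -0.2832  0.1107]
side stub_tool_grip 0.47 [204.7 246. ] 0.8659232 [ 0.5132 -0.2049  0.119 ]
wrist [[343.6249   0.     259.3399]
 [  0.     343.6249 188.1796]
 [  0.       0.       1.    ]] [[ 0.4042  0.8688  0.2861  0.1487]
 [ 0.9147 -0.3837 -0.1271  0.5355]
 [-0.0006  0.313  -0.9497  0.3728]
 [ 0.      0.      0.      1.    ]]
```

```bash
python3 - <<'E'
import cv2,numpy as np
a=cv2.imread('pics/scene0.png');b=cv2.imread('pics/side0.png')
cv2.imwrite('pics/a1.png',cv2.resize(a,(768,576),interpolation=cv2.INTER_CUBIC));cv2.imwrite('pics/b1.png',cv2.resize(b,(768,576),interpolation=cv2.INTER_CUBIC))
E
```

```text
(no output)
```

View pics/a1.png

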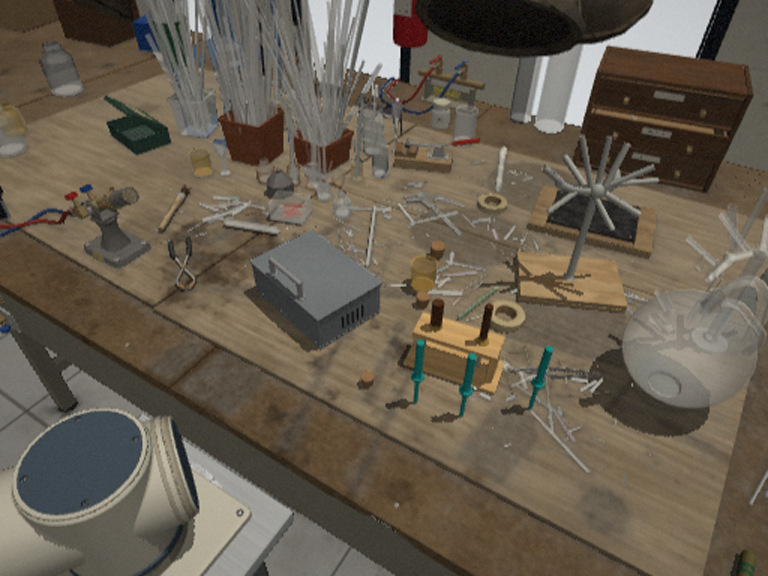

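View pics/b1.png

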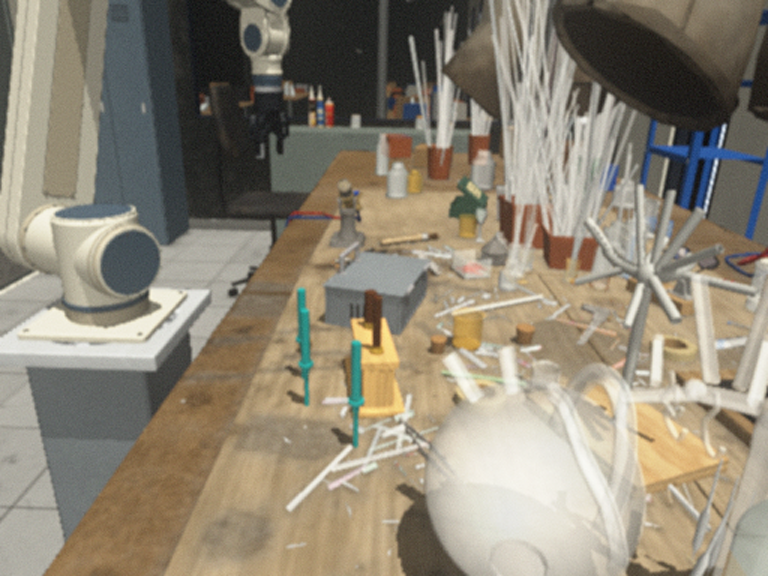

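The side view confirms the scene view: the real stylus is the thin dark handle in the rack's right (–y) hole, scene (215,323). The stub is beside it, three turquoise decoys stand around the rack, and the grey case is at about scene (180,200). Next I'll measure the case and rack from depth.

```bash
python3 - <<'E'
from h import *
np.set_printoptions(precision=4,suppress=True)
def cloud(n):
    d=np.load(f'{n}_d0.npy').astype(float); K,T=campose(n,arm.read_state()); r,c=np.nonzero(d>0)
    z=d[r,c]; P=np.stack([(c-K[0,2])/K[0,0]*z,(r-K[1,2])/K[1,1]*z,z],1)@T[:3,:3].T+T[:3,3]; return P,r,c
for n in ['scene','side']:
    P,r,c=cloud(n)
    m=(abs(P[:,2]-.082)<.006)&(P[:,0]>.35)&(P[:,0]<.7)&(P[:,1]>-.1)&(P[:,1]<.25)
    rect=cv2.minAreaRect((P[m][:,:2]).astype(np.float32)); print(n,'lid',m.sum(),rect,cv2.boxPoints(rect).tolist(),np.median(P[m,2]))
    m=(P[:,2]>.108)&(P[:,2]<.13)&(P[:,0]>.4)&(P[:,0]<.52)&(P[:,1]>-.05)&(P[:,1]<.2)
    q=P[m]; print('bar',m.sum(),q.mean(0),q.min(0),q.max(0), cv2.minAreaRect(q[:,:2].astype(np.float32)))
    m=(abs(P[:,2]-.082)<.004)&(P[:,0]>.45)&(P[:,0]<.58)&(P[:,1]>-.35)&(P[:,1]<-.1)
    rect=cv2.minAreaRect((P[m][:,:2]).astype(np.float32)); print('rack',m.sum(),rect)
    for nm,x,y in [('stylus',.52,-.278),('stub',.51,-.2)]:
      for z0 in (.095,.11,.125,.14,.155):
        m=(abs(P[:,2]-z0)<.006)&(np.hypot(P[:,0]-x,P[:,1]-y)<.025); print(nm,z0,m.sum(),P[m].mean(0) if m.any() else '')
    # obstacles in swing region
    m=(P[:,0]>.45)&(P[:,0]<.95)&(P[:,1]>-.1)&(P[:,1]<.3)&(P[:,2]>.15)
    q=P[m]; print('obst',m.sum())
    if m.any():
      H,_,_=np.histogram2d(q[:,0],q[:,1],bins=[np.arange(.45,1,.05),np.arange(-.1,.31,.05)]);print(H.astype(int))
E
```

```text
scene lid 2618 ((0.5240330100059509, 0.07500196993350983), (0.22893041372299194, 0.16190750896930695), 73.86375427246094) [[0.4144561290740967, -0.01245485246181488], [0.569985032081604, -0.057452574372291565], [0.6336098909378052, 0.16245879232883453], [0.47808098793029785, 0.20745651423931122]] 0.08164174496450238
bar 110 [0.4566 0.0894 0.1198] [0.4404 0.0446 0.1082] [0.4763 0.1389 0.1242] ((0.45796844363212585, 0.09111735224723816), (0.09708236157894135, 0.010629172436892986), 73.18695068359375)
rack 820 ((0.519290030002594, -0.23683249950408936), (0.058318842202425, 0.15041117370128632), 8.580193519592285)
stylus 0.095 19 [ 0.5217 -0.2793  0.0941]
stylus 0.11 19 [ 0.5214 -0.28    0.1103]
stylus 0.125 17 [ 0.5214 -0.2795  0.1253]
stylus 0.14 19 [ 0.5212 -0.2792  0.1404]
stylus 0.155 21 [ 0.5219 -0.2797  0.1561]
stub 0.095 28 [ 0.5072 -0.1989  0.095 ]
stub 0.11 27 [ 0.5065 -0.1973  0.1093]
stub 0.125 26 [ 0.5072 -0.1984  0.1251]
stub 0.14 49 [ 0.5105 -0.1964  0.1399]
stub 0.155 0 
obst 1363
[[  0   0   0   0   0   0   0   0]
 [  0   0   0   0   0   0   0   0]
 [  0   0   0   0   0 
[... 913 characters left out ...]
]
stylus 0.11 29 [ 0.5262 -0.2808  0.1096]
stylus 0.125 31 [ 0.5259 -0.2813  0.1245]
stylus 0.14 29 [ 0.5275 -0.2809  0.1399]
stylus 0.155 32 [ 0.5274 -0.2813  0.1552]
stub 0.095 31 [ 0.5111 -0.2016  0.0952]
stub 0.11 30 [ 0.512  -0.2019  0.1099]
stub 0.125 30 [ 0.5118 -0.2012  0.1249]
stub 0.14 41 [ 0.5139 -0.1979  0.1397]
stub 0.155 0 
obst 2349
[[  0   0   0   0   0   0   0   0]
 [  0   0   0   0   0   0   0   0]
 [  0   0   0   0   0   0   0   0]
 [  0   0   0   0   0   0   0   0]
 [  0   0   0   0   0   0   0   0]
 [  0   0   0   0   0   0   0   0]
 [ 82  81   1   0   0   0   0   0]
 [250 225 204   0   0   0   0   0]
 [247 210 256  33   0   0   0  16]
 [240 203 277   9   0   0  15   0]]
```

```bash
cat >> h.py <<'E'
X=np.array([0.9607,-0.2776,0]);Y=np.array([0.2776,0.9607,0]);Z=np.array([0,0,1.])
BAR=np.array([0.4597,0.0937,0.118]); HINGE=BAR+.144*X; HINGE[2]=.076
PHI=np.arctan2(42,144);RAD=np.hypot(.042,.144)
def barpos(t): return HINGE-RAD*np.cos(t+PHI)*X+RAD*np.sin(t+PHI)*Z
def down(ydir,tilt=0):
    y=np.array([*ydir[:2],0.]);y/=np.linalg.norm(y);z=-Z; return R2q(np.stack([np.cross(y,z),y,z],1))
E
python3 - <<'E'
from h import *
np.set_printoptions(precision=3,suppress=True)
for s in (1,-1):
    q=down(s*X)
    for t in (0,.5,1,1.5,1.75,1.85): print(s,t,barpos(t),arm.inverse_kinematics(barpos(t)-[0,0,.019],q))
    print(arm.inverse_kinematics(BAR+[0,0,.1],q))
for n in ['scene','side']:
    d=np.load(f'{n}_d0.npy').astype(float); K,T=campose(n,arm.read_state()); r,c=np.nonzero(d>0)
    z=d[r,c]; P=np.stack([(c-K[0,2])/K[0,0]*z,(r-K[1,2])/K[1,1]*z,z],1)@T[:3,:3].T+T[:3,3]
    m=(P[:,2]>.13)&(P[:,0]>.3)&(P[:,0]<.9)&(P[:,1]>-.5)&(P[:,1]<.5); q=P[m]
    print(n)
    for i in np.arange(.3,.9,.05):
        for j in np.arange(-.5,.5,.1):
            k=(q[:,0]>=i)&(q[:,0]<i+.05)&(q[:,1]>=j)&(q[:,1]<j+.1)
            if k.sum()>2: print('%.2f %.1f n%d z %.2f-%.2f'%(i,j,k.sum(),q[k,2].min(),q[k,2].max()),end=' | ')
    print()
E
```

```text
1 0 [0.46  0.094 0.118] [ 0.022  0.179 -0.357  1.035  0.     1.874]
1 0.5 [0.496 0.083 0.182] [-0.001  0.194 -0.165  1.212  0.     1.851]
1 1 [0.557 0.066 0.22 ] [-0.033  0.278  0.046  1.339  0.     1.82 ]
1 1.5 [0.629 0.045 0.223] [-0.062  0.398  0.232  1.405  0.     1.79 ]
1 1.75 [0.662 0.035 0.21 ] [-0.073  0.461  0.302  1.412  0.     1.779]
1 1.85 [0.675 0.032 0.203] [-0.077  0.485  0.324  1.409  0.     1.775]
[ 0.022  0.116 -0.12   1.335  0.     1.874]
-1 0 [0.46  0.094 0.118] [ 0.022  0.179 -0.357  1.035  0.    -1.268]
-1 0.5 [0.496 0.083 0.182] [-0.001  0.194 -0.165  1.212  0.    -1.29 ]
-1 1 [0.557 0.066 0.22 ] [-0.033  0.278  0.046  1.339  0.    -1.322]
-1 1.5 [0.629 0.045 0.223] [-0.062  0.398  0.232  1.405  0.    -1.351]
-1 1.75 [0.662 0.035 0.21 ] [-0.073  0.461  0.302  1.412  0.    -1.363]
-1 1.85 [0.675 0.032 0.203] [-0.077  0.485  0.324  1.409  0.    -1.367]
[ 0.022  0.116 -0.12   1.335  0.    -1.268]
scene
0.40 -0.4 n10 z 0.13-0.15 | 0.40 -0.3 n91 z 0.13-0.15 | 0.40 0.4 n233 z 0.13-0.20 | 0.45 -0.4 n28 z 0.13-0.15 | 0.50 -0.4 n23 z 0.13-0.15 | 0.50 -0.3 n92 z 0.13-0.1
[... 835 characters left out ...]
n74 z 0.13-0.15 | 0.50 -0.3 n131 z 0.13-0.17 | 0.50 -0.2 n24 z 0.13-0.14 | 0.75 -0.3 n33 z 0.19-0.27 | 0.75 -0.2 n121 z 0.54-0.55 | 0.75 -0.1 n163 z 0.52-0.56 | 0.75 0.4 n135 z 0.46-0.62 | 0.80 -0.5 n21 z 0.21-0.22 | 0.80 -0.4 n714 z 0.13-0.32 | 0.80 -0.3 n508 z 0.20-0.54 | 0.80 -0.2 n527 z 0.51-0.55 | 0.80 -0.1 n475 z 0.50-0.54 | 0.80 -0.0 n204 z 0.48-0.52 | 0.80 0.2 n9 z 0.13-0.15 | 0.80 0.3 n21 z 0.13-0.20 | 0.80 0.4 n300 z 0.34-0.62 | 0.85 -0.5 n222 z 0.20-0.29 | 0.85 -0.4 n1586 z 0.13-0.33 | 0.85 -0.3 n781 z 0.24-0.54 | 0.85 -0.2 n583 z 0.48-0.55 | 0.85 -0.1 n457 z 0.46-0.51 | 0.85 -0.0 n289 z 0.44-0.49 | 0.85 0.2 n21 z 0.13-0.20 | 0.85 0.3 n172 z 0.13-0.47 | 0.85 0.4 n342 z 0.13-0.60 |
```

```bash
python3 - <<'E'
from h import *
np.set_printoptions(precision=3,suppress=True)
st=arm.read_state(); p=np.array(st['ee_pos'])
arm.move_straight(p+[0,0,.1],speed=.2)
q=down(X)
arm.command_gripper(.045,40)
arm.move_ptp(BAR+[0,0,.10],q)
st=arm.read_state();im,d=arm.camera('wrist');save(im,'pics/w1.png')
for r in arm.spot_point('lid_handle','wrist'):
    rc=r['location'];print(r['conf'],rc,at_z('wrist',rc,.118,st),at_depth('wrist',rc,d[int(rc[0]),int(rc[1])],st))
K,T=campose('wrist',st);r,c=np.nonzero(d>0);z=d[r,c].astype(float)
P=np.stack([(c-K[0,2])/K[0,0]*z,(r-K[1,2])/K[1,1]*z,z],1)@T[:3,:3].T+T[:3,3]
m=(P[:,2]>.108)&(P[:,2]<.13)&(np.hypot(*(P[:,:2]-BAR[:2]).T)<.07)
print(m.sum(),cv2.minAreaRect(P[m][:,:2].astype(np.float32)),P[m].mean(0))
print(arm.read_state()['time'],st['ee_pos'],BAR,st['opening'])
E
```

```text
0.64 [172.7, 256.6] [0.459 0.099 0.118] [0.459 0.1   0.122]
1394 ((0.4604753851890564, 0.09649073332548141), (0.09799311310052872, 0.009510286152362823), 73.76822662353516) [0.461 0.099 0.121]
3.875 [0.46  0.094 0.218] [0.46  0.094 0.118] 0.04491711158608238
```

View pics/w1.png

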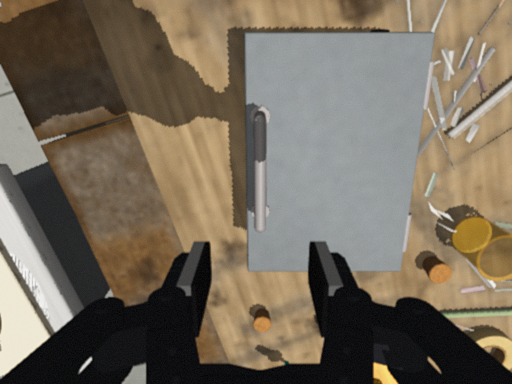

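The wrist view shows the bar at about (172,258). It is parallel to the case edge and centred across the jaws to under 1 mm, and its height matches. Now I'll grip it and swing the lid.

```bash
sed -i 's/^BAR=np.array(\[[^]]*\])/BAR=np.array([0.4605,0.0960,0.118])/' h.py; grep ^BAR h.py; python3 - <<'E'
from h import *
np.set_printoptions(precision=3,suppress=True)
off=np.array([0,0,-.018])
arm.move_straight(BAR+off,speed=.12)
arm.command_gripper(0.0,40)
st=arm.read_state();print(st['opening'],st['wrist_force'],st['time'])
if .006<st['opening']<.014:
    for t in np.arange(.14,1.75,.14):
        arm.move_straight(barpos(t)+off,speed=.12)
        st=arm.read_state();print('%.2f'%t,st['time'],st['wrist_force'],st['opening'],st['ee_pos']-barpos(t)-off)
        if np.linalg.norm(st['wrist_force'])>40: print('stop');break
im,d=arm.camera('scene');save(im,'pics/s2.png')
E
```

```text
BAR=np.array([0.4605,0.0960,0.118]); HINGE=BAR+.144*X; HINGE[2]=.076
0.00017634038636837722 [0.136 0.378 1.12 ] 5.5083
```

View pics/s2.png

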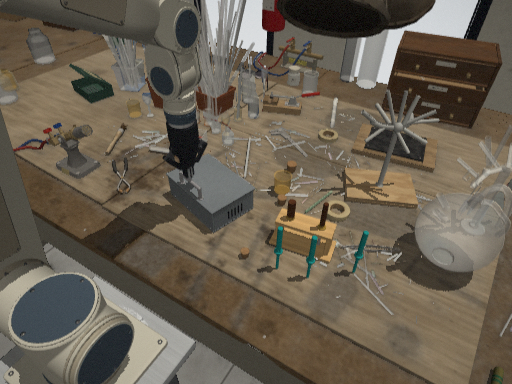

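```bash
python3 - <<'E'
from h import *
np.set_printoptions(precision=3,suppress=True)
st=arm.read_state();print(st['ee_pos'],st['opening'],st['wrist_force'],st['eef_rot'])
im,d=arm.camera('wrist');save(im,'pics/w2.png')
im,d2=arm.camera('side');cv2.imwrite('pics/sd2.png',cv2.resize(im[100:260,150:350,::-1],(800,600),interpolation=cv2.INTER_CUBIC)[:, :])
K,T=campose('wrist',st);r,c=np.nonzero(d>0);z=d[r,c].astype(float)
P=np.stack([(c-K[0,2])/K[0,0]*z,(r-K[1,2])/K[1,1]*z,z],1)@T[:3,:3].T+T[:3,3]
m=(P[:,2]>.108)&(P[:,2]<.13)&(np.hypot(*(P[:,:2]-BAR[:2]).T)<.07)
print(m.sum(),cv2.minAreaRect(P[m][:,:2].astype(np.float32)),P[m].mean(0))
E
```

```text
[0.461 0.096 0.1  ] 1.725482233800026e-05 [-0.308  0.295  0.403] [0.    0.799 0.601 0.   ]
1932 ((0.4676183760166168, 0.12205652892589569), (0.045279234647750854, 0.00979414489120245), 74.09259796142578) [0.468 0.124 0.121]
```

View pics/w2.png

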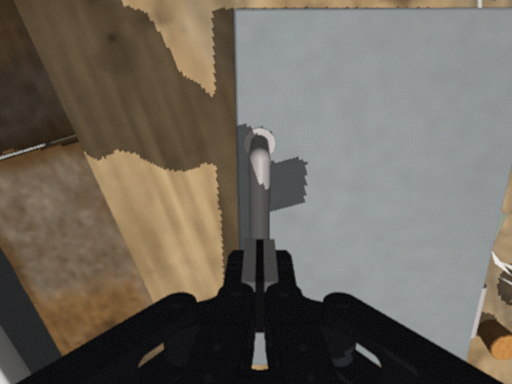

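View pics/sd2.png

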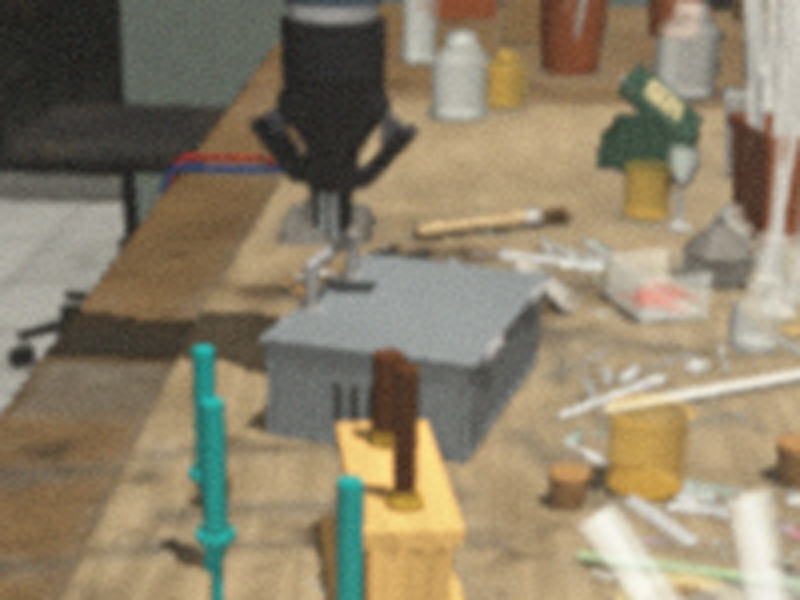

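```bash
python3 - <<'E'
from h import *
np.set_printoptions(precision=3,suppress=True)
st=arm.read_state()
im,d=arm.camera('wrist');
tcp=np.array(st['ee_pos'])
for p in (tcp,tcp+[0,0,.019],BAR): print(proj('wrist',p,st))
for r in range(180,310,8):
    print(r,[ '%.3f %.3f'%((lambda p:((p-tcp)@X,p[2]))(at_depth('wrist',[r,c],float(d[r,c]),st))) for c in (235,245,253,260,267,275,285)])
print(at_depth('wrist',[200,259],float(d[200,259]),st))
cv2.imwrite('pics/w3.png',cv2.resize(im[200:320,180:340,::-1],(800,600)))
E
```

```text
[np.float64(229.99623452190315), np.float64(259.66311297447936)]
[np.float64(246.45210117962307), np.float64(259.67127253466555)]
[np.float64(245.51728898446325), np.float64(259.7251442398839)]
180 ['-0.020 -0.001', '-0.009 0.081', '-0.003 0.120', '0.000 0.124', '0.003 0.120', '0.009 0.082', '0.015 0.082']
188 ['-0.021 -0.000', '-0.009 0.081', '-0.003 0.122', '0.000 0.123', '0.003 0.120', '0.009 0.081', '0.015 0.082']
196 ['-0.021 -0.002', '-0.009 0.082', '-0.003 0.123', '0.000 0.123', '0.003 0.120', '0.009 0.083', '0.015 0.082']
204 ['-0.021 -0.001', '-0.009 0.082', '-0.003 0.122', '0.000 0.122', '0.003 0.121', '0.009 0.082', '0.015 0.082']
212 ['-0.021 -0.002', '-0.009 0.081', '-0.003 0.122', '0.000 0.123', '0.003 0.121', '0.009 0.081', '0.015 0.082']
220 ['-0.021 -0.001', '-0.009 0.081', '-0.003 0.121', '0.000 0.123', '0.003 0.120', '0.009 0.082', '0.015 0.081']
228 ['-0.021 -0.000', '-0.009 0.081', '-0.003 0.122', '0.000 0.123', '0.003 0.122', '0.009 0.081', '0.015 0.081']
236 ['-0.022 -0.003', '-0.009 0.082', '-0.003 0.121', '0.000 0.123', '0.004 0.121', '0.009 0.081', '0.016 0.
[... 343 characters left out ...]
']
268 ['-0.010 0.150', '-0.006 0.158', '-0.003 0.157', '0.000 0.157', '0.003 0.157', '0.006 0.156', '0.010 0.151']
276 ['-0.010 0.156', '-0.005 0.162', '-0.002 0.163', '0.000 0.163', '0.003 0.163', '0.006 0.162', '0.010 0.155']
284 ['-0.008 0.172', '-0.005 0.169', '-0.002 0.166', '0.000 0.166', '0.003 0.166', '0.005 0.169', '0.009 0.171']
292 ['-0.008 0.176', '-0.005 0.175', '-0.002 0.173', '0.000 0.166', '0.002 0.173', '0.005 0.174', '0.008 0.175']
300 ['-0.008 0.178', '-0.005 0.178', '-0.002 0.176', '0.000 0.167', '0.002 0.178', '0.005 0.178', '0.008 0.179']
308 ['-0.008 0.182', '-0.005 0.182', '-0.002 0.175', '0.000 0.165', '0.002 0.179', '0.005 0.183', '0.008 0.182']
[0.467 0.121 0.123]
```

View pics/w3.png

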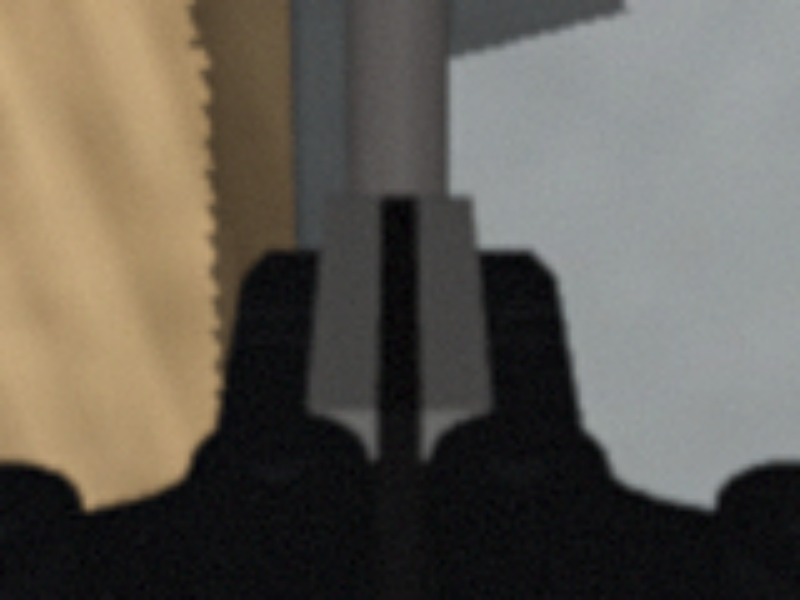

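```bash
python3 - <<'E'
from h import *
np.set_printoptions(precision=3,suppress=True)
st=arm.read_state();tcp=np.array(st['ee_pos'])
for n in ('scene','side','wrist'):
    im,d=arm.camera(n)
    K,T=campose(n,st);r,c=np.nonzero(d>0);z=d[r,c].astype(float)
    P=np.stack([(c-K[0,2])/K[0,0]*z,(r-K[1,2])/K[1,1]*z,z],1)@T[:3,:3].T+T[:3,3]
    a=(P-tcp)@X;b=(P-tcp)@Y
    m=(abs(a)<.035)&(abs(b)<.035)&(P[:,2]>.09)
    print(n,m.sum())
    for z0 in np.arange(.09,.2,.008):
        k=m&(P[:,2]>z0)&(P[:,2]<=z0+.008)
        if k.any(): print('%.3f n%d X %.3f..%.3f Y %.3f..%.3f'%(z0,k.sum(),a[k].min(),a[k].max(),b[k].min(),b[k].max()))
    if n!='wrist': print('tcp px',proj(n,tcp)); 
    if n=='scene': r0,c0=map(int,proj(n,tcp)); cv2.imwrite('pics/s3.png',cv2.resize(im[r0-60:r0+30,c0-60:c0+60,::-1],(800,600),interpolation=cv2.INTER_CUBIC))
E
```

```text
scene 1743
0.114 n35 X -0.006..0.004 Y -0.034..0.033
0.122 n16 X -0.006..0.002 Y -0.034..0.033
0.130 n13 X -0.012..0.006 Y -0.015..0.004
0.138 n24 X -0.014..0.012 Y -0.015..0.006
0.146 n24 X -0.014..0.013 Y -0.014..0.002
0.154 n31 X -0.014..0.013 Y -0.014..0.005
0.162 n18 X -0.015..0.011 Y -0.015..-0.002
0.170 n38 X -0.028..0.029 Y -0.016..-0.005
0.178 n71 X -0.031..0.035 Y -0.018..0.008
0.186 n51 X -0.035..0.034 Y -0.018..0.014
0.194 n49 X -0.033..0.035 Y -0.020..0.005
tcp px [np.float64(184.826926620135), np.float64(189.4716214452895)]
side 2058
0.114 n18 X -0.003..0.006 Y -0.033..0.027
0.122 n15 X -0.001..0.006 Y -0.024..0.032
0.130 n15 X -0.010..0.012 Y -0.013..0.006
0.138 n22 X -0.013..0.012 Y -0.013..0.005
0.146 n27 X -0.013..0.014 Y -0.014..-0.002
0.154 n30 X -0.014..0.014 Y -0.013..0.007
0.162 n22 X -0.014..0.015 Y -0.016..0.006
0.170 n38 X -0.030..0.030 Y -0.016..-0.001
0.178 n66 X -0.033..0.033 Y -0.017..0.011
0.186 n53 X -0.034..0.033 Y -0.015..0.013
0.194 n48 X -0.034..0.034 Y -0.018..0.013
tcp px [np.float64(171.77149681638383), np.float64(232.67741627119662)]
wrist 25344
0.114 n729 X -0.005..0.005 Y 0.004..0.035
0.122 n470 X -0.004..0.003 Y 0.006..0.035
0.130 n251 X -0.012..0.012 Y 0.006..0.012
0.138 n583 X -0.014..0.013 Y 0.006..0.012
0.146 n672 X -0.014..0.014 Y 0.006..0.012
0.154 n737 X -0.014..0.013 Y 0.006..0.012
0.162 n954 X -0.016..0.017 Y -0.011..0.013
0.170 n2247 X -0.032..0.032 Y -0.013..0.015
0.178 n5886 X -0.035..0.035 Y -0.012..0.015
0.186 n3907 X -0.035..0.035 Y -0.010..0.017
0.194 n3839 X -0.035..0.035 Y -0.001..0.019
```

View pics/s3.png

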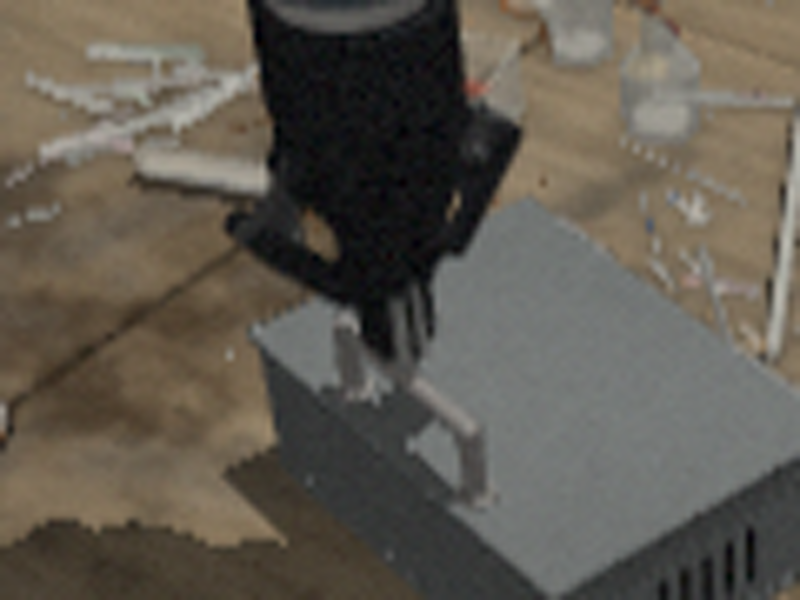

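All three cameras agree that the closed fingertips end at z≈0.132, just above the bar, while the reported TCP z is 0.100. The physical tip is therefore about 30 mm behind the stated TCP. I'll back off and measure that offset properly.

```bash
cat >> h.py <<'E'
def cloud(n,st,d):
    K,T=campose(n,st);r,c=np.nonzero(d>0);z=d[r,c].astype(float)
    return np.stack([(c-K[0,2])/K[0,0]*z,(r-K[1,2])/K[1,1]*z,z],1)@T[:3,:3].T+T[:3,3]
E
python3 - <<'E'
from h import *
np.set_printoptions(precision=3,suppress=True)
arm.move_straight(BAR+[0,0,.06],speed=.2)
for op in (.0,.012,.045):
    arm.command_gripper(op,40)
    st=arm.read_state();tcp=np.array(st['ee_pos'])
    for n in ('wrist','side','scene'):
        im,d=arm.camera(n);P=cloud(n,st,d);a=(P-tcp)@X;b=(P-tcp)@Y;h=P[:,2]-tcp[2]
        m=(abs(a)<.06)&(abs(b)<.02)&(h>-.02)&(h<.1)
        q=np.sort(h[m]); print(op,st['opening'],n,m.sum(),'lowest',q[:3],'1pct',np.percentile(q,1),q[20])
print(st['time'],tcp)
E
```

```text
0.0 -0.00021825795740760458 wrist 21235 lowest [0.03  0.031 0.032] 1pct 0.03735573681439026 0.032499566381565204
0.0 -0.00021825795740760458 side 384 lowest [0.031 0.032 0.033] 1pct 0.03277499124534234 0.03898971025596676
0.0 -0.00021825795740760458 scene 400 lowest [0.03  0.031 0.031] 1pct 0.03280023444122773 0.04050553722153172
0.012 0.012130952787325958 wrist 21475 lowest [0.032 0.032 0.032] 1pct 0.03673217223723056 0.03276564907064414
0.012 0.012130952787325958 side 440 lowest [0.03 0.03 0.03] 1pct 0.03125912349006011 0.03655420592233602
0.012 0.012130952787325958 scene 489 lowest [0.028 0.029 0.029] 1pct 0.030058452553544383 0.03694916170015353
0.045 0.045270143149790054 wrist 20977 lowest [0.03  0.031 0.031] 1pct 0.03654207952597148 0.03181168382880248
0.045 0.045270143149790054 side 416 lowest [0.032 0.032 0.033] 1pct 0.03373592231089148 0.0390861964184632
0.045 0.045270143149790054 scene 485 lowest [0.033 0.034 0.034] 1pct 0.034874970815979484 0.03856672195668265
7.6083 [0.461 0.096 0.178]
```

```bash
echo 'GO=np.array([0,0,-.050]) # grasp point -> reported TCP (fingers measured 31 mm short)' >> h.py; python3 - <<'E'
from h import *
np.set_printoptions(precision=3,suppress=True)
off=GO+[0,0,.001]
arm.move_straight(BAR+off,speed=.12)
arm.command_gripper(0.0,40)
st=arm.read_state();print(st['opening'],st['wrist_force'],st['time'])
if .006<st['opening']<.014:
    for t in np.arange(.14,1.75,.14):
        arm.move_straight(barpos(t)+off,speed=.12)
        st=arm.read_state();print('%.2f'%t,st['time'],st['wrist_force'],st['opening'],st['ee_pos']-barpos(t)-off)
        if np.linalg.norm(st['wrist_force'])>40: print('stop');break
im,d=arm.camera('side');save(im,'pics/s4.png')
E
```

```text
0.008427758678001959 [-2.903  1.228  5.619] 9.2333
0.14 9.5583 [-4.482  2.679  0.249] 0.008640033849698862 [-0.  0.  0.]
0.28 9.8833 [-6.299  3.621  1.631] 0.008311917945944297 [-0.001  0.     0.   ]
0.42 10.2083 [-11.382   4.896   7.319] 0.008618422077185174 [-0.002  0.001  0.   ]
0.56 10.5333 [-15.691   4.724  14.597] 0.008376605078579508 [-0.002  0.001  0.001]
0.70 10.8583 [-14.982   5.304  18.251] 0.008511208673176335 [-0.001  0.001  0.002]
0.84 11.1833 [-9.615  2.991 15.815] 0.008615991013164933 [0.    0.    0.002]
0.98 11.5083 [-5.633  1.365 10.77 ] 0.00856040039742884 [0.001 0.    0.001]
1.12 11.8333 [-2.945  2.683  9.666] 0.00849562291506459 [0.001 0.    0.001]
1.26 12.1583 [-0.833  2.498  8.855] 0.008734139965302987 [ 0.001 -0.     0.001]
1.40 12.4833 [0.411 1.837 6.869] 0.00836816329948964 [ 0.002 -0.     0.001]
1.54 12.8083 [1.785 2.651 7.062] 0.008242262242977912 [ 0.002 -0.     0.001]
1.68 13.1333 [2.918 2.301 6.869] 0.008454210286424357 [ 0.002 -0.     0.   ]
```

View pics/s4.png

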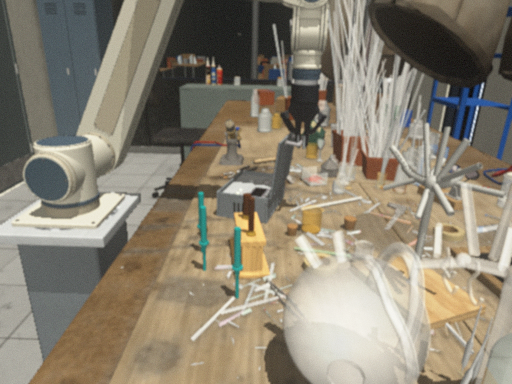

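The side view shows the lid at about (283,165), leaning back past upright with the fingers still on the bar. I'll push it a bit further, then release and lift away.

```bash
python3 - <<'E'
from h import *
np.set_printoptions(precision=3,suppress=True)
off=GO+[0,0,.001]
arm.move_straight(barpos(1.80)+off,speed=.1)
st=arm.read_state();print(st['wrist_force'])
arm.command_gripper(.026,40)
st=arm.read_state();print(st['wrist_force'],st['opening'])
arm.move_straight(np.array(st['ee_pos'])+[0,0,.09],speed=.15)
st=arm.read_state();print(st['wrist_force'],st['time'])
for n in ('side','scene'):
    im,d=arm.camera(n);save(im,f'pics/{n}5.png');np.save(f'{n}_d5.npy',d)
    for t in ('aperture','lid_handle'):
        for r in arm.spot_point(t,n):
            rc=r['location'];dd=float(d[int(rc[0]),int(rc[1])]);print(n,t,round(r['conf'],2),rc,at_depth(n,rc,dd),'z62',at_z(n,rc,.062))
print('exp ap',HINGE-.099*X+.045*Y,'bar1.9',barpos(1.9))
E
python3 -c "
import cv2
a=cv2.imread('pics/scene5.png')[80:260,100:340];cv2.imwrite('pics/s5c.png',cv2.resize(a,(800,600),interpolation=cv2.INTER_CUBIC))"
```

```text
[3.678 2.897 7.37 ]
[1.563 1.27  4.375] 0.02602249670389923
[-0.299 -0.23  -0.649] 14.5833
side aperture 0.89 [179.2, 252.6] [0.521 0.145 0.061] z62 [0.521 0.142 0.062]
side lid_handle 0.97 [147.1, 308.9] [0.756 0.632 0.051] z62 [0.75  0.586 0.062]
scene aperture 0.9 [183.8, 195.9] [0.507 0.114 0.062] z62 [0.507 0.115 0.062]
scene lid_handle 0.95 [125.5, 250.3] [0.678 0.032 0.202] z62 [0.873 0.153 0.062]
exp ap [0.516 0.127 0.076] bar1.9 [0.682 0.032 0.199]
```

View pics/s5c.png

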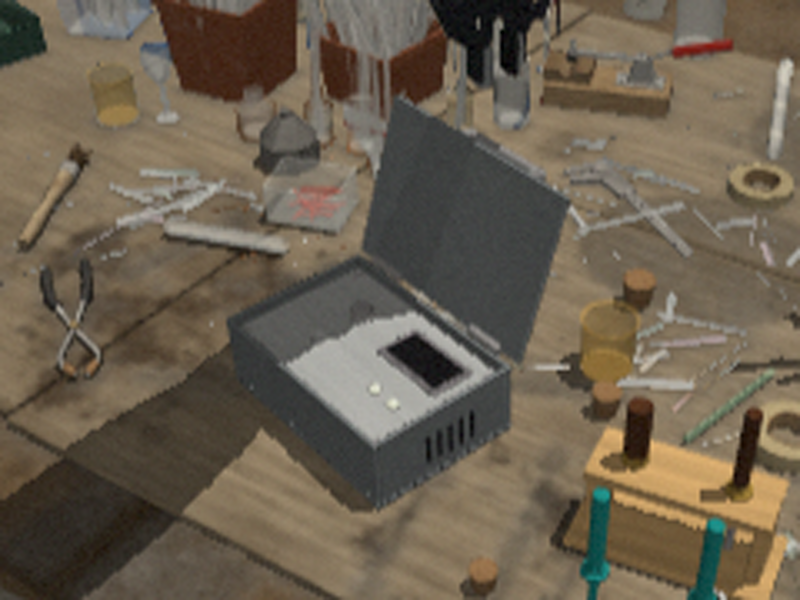

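View pics/side5.png

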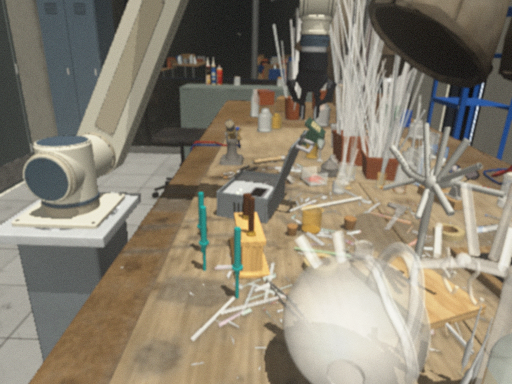

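The lid is resting open: the handle measures (0.678,0.032,0.202) against an expected (0.682,0.032,0.199). The hole is in shadow at scene (184,196), so I'll look at it up close with the wrist camera.

```bash
python3 - <<'E'
from h import *
np.set_printoptions(precision=4,suppress=True)
ap=HINGE-.099*X+.045*Y
p=ap-.06*Y; q=down(X)
p[2]=.25; arm.move_straight(p,ori=q,speed=.25)
p[2]=.18; arm.move_straight(p,speed=.2)
arm.sleep(.15)
st=arm.read_state();im,d=arm.camera('wrist');save(im,'pics/w6.png');np.save('w6d.npy',d)
for r in arm.spot_point('aperture','wrist'):
    print(r['conf'],r['location'],at_z('wrist',r['location'],.062,st))
print('exp',ap,proj('wrist',[ap[0],ap[1],.062],st),st['time'])
np.save('st6.npy',st,allow_pickle=True)
E
python3 -c "
import cv2
a=cv2.imread('pics/w6.png');cv2.imwrite('pics/w6b.png',cv2.resize(a,(768,576),interpolation=cv2.INTER_CUBIC))"
```

```text
0.79 [104.2, 257.2] [0.515 0.125 0.062]
exp [0.5162 0.1267 0.076 ] [np.float64(101.65813265617952), np.float64(258.0712719252016)] 16.3833
```

View pics/w6b.png

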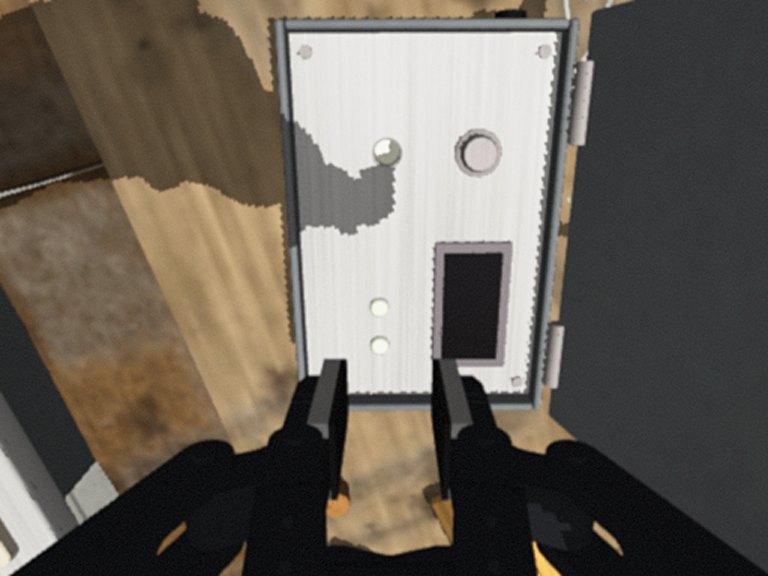

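```bash
python3 - <<'E'
import cv2,numpy as np
a=cv2.imread('pics/w6.png')[84:120,240:276]
cv2.imwrite('pics/w6c.png',cv2.resize(a,(576,576),interpolation=cv2.INTER_NEAREST))
E
```

```text
(no output)
```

View pics/w6c.png

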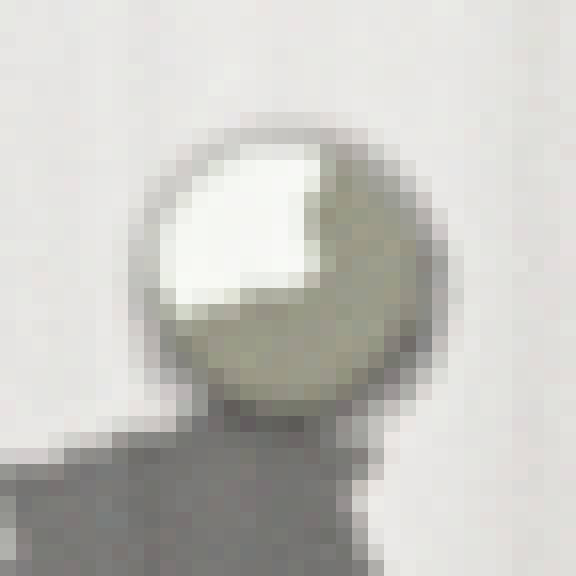

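```bash
python3 - <<'E'
from h import *
np.set_printoptions(precision=4,suppress=True)
st6=np.load('st6.npy',allow_pickle=True).item()
print('AP',at_z('wrist',[100.8,257.7],.062,st6))
q=down(X)
e=np.array(arm.read_state()['ee_pos']); arm.move_straight(e+[0,0,.07],speed=.3)
S=np.array([.5265,-.2775,0])
p=S-.07*Y;p[2]=.20
arm.command_gripper(.045,40)
arm.move_ptp(p,q)
arm.sleep(.15)
st=arm.read_state();im,d=arm.camera('wrist');save(im,'pics/w7.png')
P=cloud('wrist',st,d)
for r in arm.spot_point('stylus_grip','wrist'): print(r['conf'],r['location'],at_z('wrist',r['location'],.127,st))
for r in arm.spot_point('rack','wrist'): print('rack',r['conf'],r['location'],at_z('wrist',r['location'],.082,st))
m=(P[:,2]>.160)&(P[:,2]<.175)&(np.hypot(*(P[:,:2]-S[:2]).T)<.03)
print(m.sum(),P[m].mean(0),cv2.minEnclosingCircle(P[m][:,:2].astype(np.float32)))
m=(P[:,2]>.1)&(P[:,2]<.150)&(np.hypot(*(P[:,:2]-S[:2]).T)<.03); print('below',m.sum(),P[m].mean(0))
m=(abs(P[:,2]-.082)<.003)&(np.hypot(*(P[:,:2]-[.52,-.236]).T)<.12); print('rack',cv2.minAreaRect(P[m][:,:2].astype(np.float32)))
print(st['time'])
E
```

```text
AP [0.5161 0.1275 0.062 ]
0.9 [230.8, 269.3] [ 0.5052 -0.3796  0.127 ]
0.81 [52.6, 81.0] [ 0.4197 -0.2199  0.127 ]
0.62 [90.1, 259.3] [ 0.5269 -0.2756  0.127 ]
rack 0.88 [36.5, 238.3] [ 0.5218 -0.2344  0.082 ]
384 [ 0.5264 -0.2765  0.1662] ((0.5260847806930542, -0.27774643898010254), 0.005948144942522049)
below 18 [ 0.5284 -0.2714  0.1336]
rack ((0.4834383428096771, -0.2577366232872009), (0.13424380123615265, 0.11680111289024353), 8.688719749450684)
18.8833
```

View pics/w7.png

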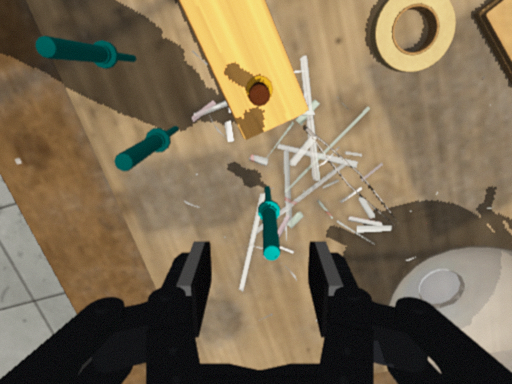

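The wrist view shows the dark stylus top at (92,259), alone in the near hole, with the turquoise decoys clear of the path. The top-surface fit gives (0.526,-0.277), which matches the other cameras. Next I'll grasp it and lift.

```bash
python3 - <<'E'
from h import *
np.set_printoptions(precision=4,suppress=True)
S=np.array([.5263,-.277,.127])+GO
arm.move_straight([S[0],S[1],.20],speed=.25)
arm.move_straight(S,speed=.15)
arm.command_gripper(0,80)
st=arm.read_state();print(st['opening'],st['wrist_force'],st['time'])
if st['opening']>.009:
    arm.move_straight(S+[0,0,.13],speed=.12)
    arm.sleep(.1)
    st=arm.read_state();print(st['opening'],st['wrist_force'],st['time'])
for n in ('scene','side','wrist'):
    im,d=arm.camera(n);save(im,f'pics/{n}8.png')
    tip=np.array(st['ee_pos'])+[0,0,.050-.111]
    print(n,'pred tip',proj(n,tip,st),[ (round(r['conf'],2),np.round(r['location'],1)) for r in arm.spot_point('stylus_tip',n)])
    if n!='wrist':
        r0,c0=map(int,proj(n,tip)); cv2.imwrite(f'pics/{n}8c.png',cv2.resize(im[max(0,r0-90):r0+60,c0-70:c0+70,::-1],(560,600),interpolation=cv2.INTER_CUBIC))
E
```

```text
0.011411690940070954 [-1.3394 -0.2792  6.0722] 20.8417
0.011147636428870022 [-1.3637  0.0223 -1.3505] 22.175
scene pred tip [np.float64(209.58999336097926), np.float64(324.07687550605164)] [(0.74, array([267.8, 276.5])), (0.71, array([278.5, 305.1])), (0.51, array([208.3, 323.4])), (0.5, array([272.7, 351.2]))]
side pred tip [np.float64(206.62663733717153), np.float64(250.89563142016667)] [(0.87, array([206.1, 252.1])), (0.78, array([299.2, 239.3])), (0.65, array([270.5, 207.5])), (0.42, array([203.4, 244.6]))]
wrist pred tip [np.float64(193.51621586353573), np.float64(259.7570071676835)] [(0.82, array([194.4, 259.4])), (0.74, array([126.6, 144.3])), (0.58, array([188.4, 181.1]))]
```

```bash
python3 -c "
import cv2,numpy as np
cv2.imwrite('pics/m8.png',cv2.resize(np.hstack([cv2.imread('pics/scene8c.png'),cv2.imread('pics/side8c.png')]),(800,429)))"
```

```text
(no output)
```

View pics/m8.png

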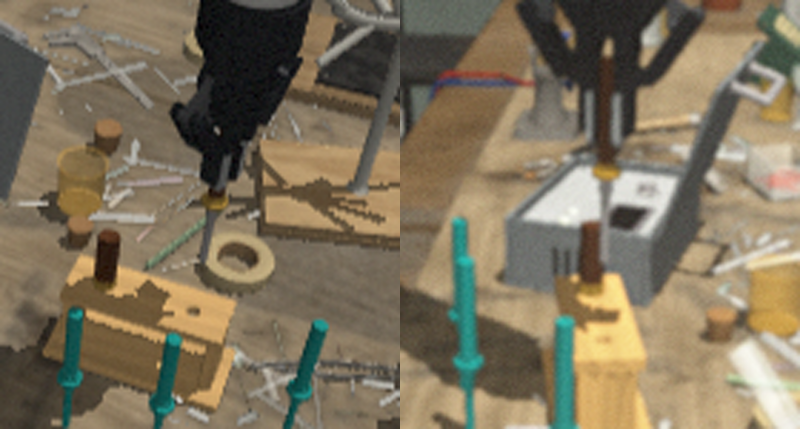

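View pics/wrist8.png

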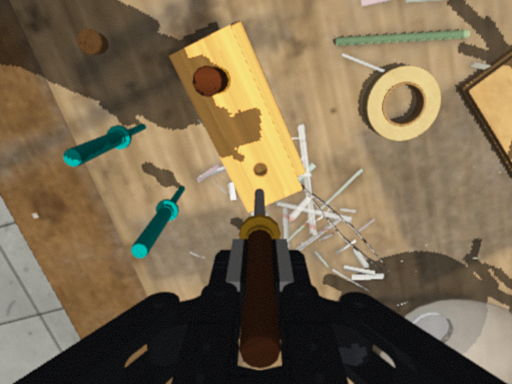

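The stylus is held upright and out of the rack. The tip is at wrist (192,259), side (206,252) and scene (208,323), within about 1 px of prediction in each. Next I'll move over the hole and check alignment with the same camera.

```bash
echo 'AP=np.array([.5161,.1275,.062]); TIP=np.array([0,0,-.061])' >> h.py; python3 - <<'E'
from h import *
np.set_printoptions(precision=4,suppress=True)
q=down(X)
arm.move_straight([AP[0],AP[1],.257],ori=q,speed=.25)
arm.move_straight(AP-TIP+[0,0,.018],speed=.15)
arm.sleep(.2)
st=arm.read_state();print(st['opening'],st['wrist_force'],st['time'])
for n in ('wrist','scene','side'):
    im,d=arm.camera(n);save(im,f'pics/{n}9.png')
    tip=np.array(st['ee_pos'])+TIP
    print(n,'pred tip',proj(n,tip,st),'AP',proj(n,AP,st))
    if n!='wrist': print([ (t,round(r['conf'],2),np.round(r['location'],1)) for t in ('stylus_tip','aperture') for r in arm.spot_point(t,n)])
    r0,c0=map(int,proj(n,AP,st)); cv2.imwrite(f'pics/{n}9c.png',cv2.resize(im[r0-40:r0+20,c0-30:c0+30,::-1],(400,400),interpolation=cv2.INTER_NEAREST))
cv2.imwrite('pics/m9.png',cv2.resize(np.hstack([cv2.imread(f'pics/{n}9c.png') for n in ('wrist','scene')]),(800,400)))
E
```

```text
0.011151711841316912 [ 0.1124 -0.4878 -0.7446] 25.3833
wrist pred tip [np.float64(193.51772750785338), np.float64(259.52553271781284)] AP [np.float64(185.6881431289161), np.float64(258.96674864192084)]
scene pred tip [np.float64(175.6879705025504), np.float64(193.9012314103515)] AP [np.float64(180.61955375170834), np.float64(194.4249699343375)]
[('stylus_tip', 0.69, array([268. , 277.1])), ('stylus_tip', 0.58, array([276.3, 304.5])), ('stylus_tip', 0.44, array([177.8, 195.5])), ('aperture', 0.88, array([185. , 194.4])), ('aperture', 0.43, array([209.2, 289.9]))]
side pred tip [np.float64(175.03012214595825), np.float64(251.24039483568788)] AP [np.float64(180.69217120581672), np.float64(250.98714999957735)]
[('stylus_tip', 0.9, array([269.6, 206.7])), ('stylus_tip', 0.72, array([177.3, 255.3])), ('stylus_tip', 0.7, array([296.7, 238.4])), ('aperture', 0.81, array([176.9, 249.9]))]
```

View pics/m9.png

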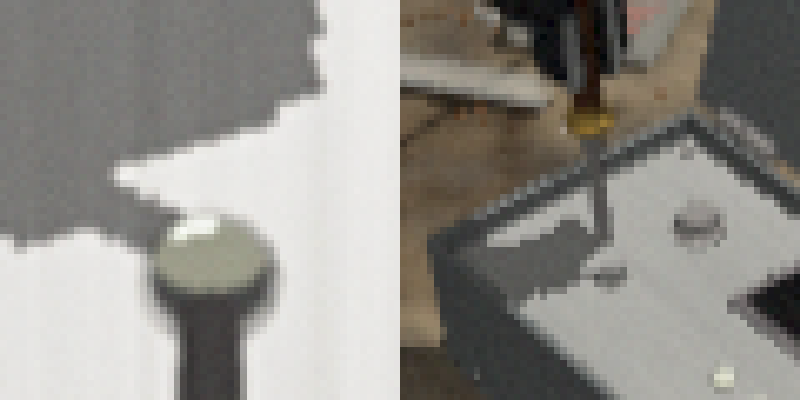

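View pics/wrist9.png

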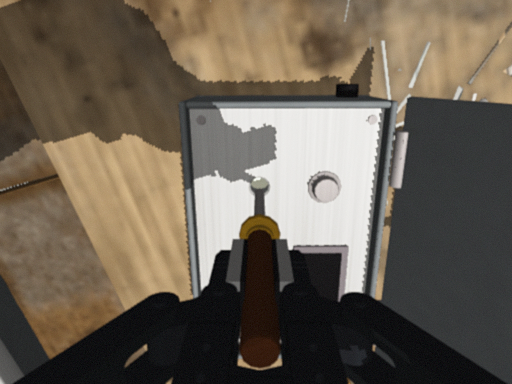

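The wrist crop shows the pin at column 259.0 and the hole centre at 259.3, with rows agreeing to about 1 px. The scene crop agrees too. Now I'll insert, stepping down while watching force.

```bash
python3 - <<'E'
from h import *
np.set_printoptions(precision=4,suppress=True)
b=AP-TIP-.0005*Y
f0=arm.read_state()['wrist_force'][2]
for z in (-.005,-.015,-.022,-.024,-.025,-.026,-.027,-.028,-.029,-.030,-.031,-.032,-.033):
    arm.move_straight(b+[0,0,z],speed=.05)
    arm.sleep(.1)
    st=arm.read_state();f=np.array(st['wrist_force']);print(z,f,'tipz %.4f'%(st['ee_pos'][2]+TIP[2]-.062),st['time'])
    if np.hypot(f[0],f[1])>8: print('lateral');break
    if z>-.022 and f[2]-f0>6: print('early contact');break
    if f[2]-f0>9: break
E
```

```text
-0.005 [ 0.2717 -0.2031 -0.6418] tipz -0.0048 26.4417
-0.015 [ 0.1739 -0.6613 -0.2437] tipz -0.0150 26.8917
-0.022 [-0.0305 -0.1755 -0.568 ] tipz -0.0220 27.2833
-0.024 [ 0.7829 -0.2752  1.7772] tipz -0.0238 27.6333
-0.025 [ 1.629  -0.8476  1.671 ] tipz -0.0249 27.9833
-0.026 [ 1.3223 -0.5924  1.8304] tipz -0.0259 28.3333
-0.027 [ 0.3759 -0.2614  3.1679] tipz -0.0269 28.6833
-0.028 [1.0448 0.4247 3.8671] tipz -0.0280 29.0333
-0.029 [ 0.7305 -0.1585  9.0694] tipz -0.0284 29.3833
```

```bash
python3 - <<'E'
from h import *
np.set_printoptions(precision=4,suppress=True)
arm.sleep(.8)
st=arm.read_state();print(st['wrist_force'],st['opening'],st['ee_pos']+TIP-AP,st['time'])
ims=[]
for n in ('scene','wrist'):
    im,d=arm.camera(n);ims.append(im[60:260,100:366] if n=='scene' else im[60:260,130:396])
    if n=='scene':
        for r in arm.spot_point('lid_handle',n): rc=r['location'];print(r['conf'],rc,at_depth(n,rc,float(d[int(rc[0]),int(rc[1])])),barpos(1.9))
cv2.imwrite('pics/m10.png',cv2.resize(np.hstack(ims)[:,:,::-1],(800,300)))
E
```

```text
[-0.4504  0.427   9.5488] 0.01086237016782928 [ 0.0001 -0.0004 -0.0284] 30.1833
0.86 [127.9, 248.6] [0.638  0.0126 0.2208] [0.6817 0.0321 0.1987]
```

View pics/m10.png

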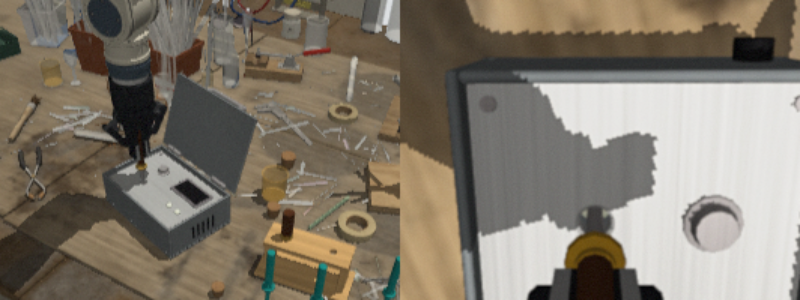

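The lid looks open at scene (240,135), but the handle reading came off the lid's edge. I'll fit the lid plane to check its angle before handing in.

```bash
python3 - <<'E'
from h import *
st=arm.read_state();im,d=arm.camera('scene');P=cloud('scene',st,d)
a=(P-HINGE)@X;b=(P-HINGE)@Y;h=P[:,2]
m=(a>-.01)&(a<.08)&(abs(b)<.09)&(h>.1)&(h<.2)
s=np.polyfit(h[m],a[m],1);print(m.sum(),'lid angle',np.pi/2+np.arctan(s[0]),'resid',np.std(a[m]-np.polyval(s,h[m])))
f=st['wrist_force'][2];print(f,st['opening'],st['time'])
if f>7 and st['opening']>.009 and np.pi/2+np.arctan(s[0])>1.82: arm.sign_off();print('signed off')
E
```

```text
1493 lid angle 1.899357157534694 resid 0.0014755727558026935
9.280642259265521 0.011299058178052594 30.3333
the job is handed in; nothing more can be done
signed off
```

The job is done and handed in at about 30 s. The lid rests open, and the gripper still holds the stylus with its pin through the hole, keeping the reset button down. No verdict is reported, so this rests on my own last checks:

- **Lid:** a plane fit to the depth image puts it at 1.90 rad, on its stop.
- **Stylus in hole:** the tip, computed from the arm's pose, is about 0.5 mm from the hole's axis and 28.4 mm below the panel's face.
- **Button:** the force rose gently from about 2 to 4 N, then jumped to 9 N as the button bottomed out. It held at about 9.3–9.5 N for the last second. I had no direct reading of button travel.
- **Grip:** set to 80 N, with the fingers stopped at 11 mm on the nominally 13 mm handle.

Two readings disagreed along the way:

- **Finger length:** the fingertips are about 31 mm short of the stated TCP. My first pinch closed just above the bar without touching it, so I measured the offset with all three cameras and corrected every later move.
- **Lid handle:** the last network reading was about 50 mm off because it landed on the lid's edge. I set it aside and used the plane fit instead.

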